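# Set the label dispenser to four clicks and feed

### The arm

A 6-joint arm with a two-finger parallel gripper is mounted at the origin on a cart in front of the work surface, level with it; the furniture and walls round the work are solid. World frame = base frame: x ahead of the robot, y to its left, z up, the work surface at z = 0. Lengths are in mm, angles in rad, forces in N, time in s.
With the tool pointing down it reaches from about 300 to 775 mm from the base axis. Payload 14.6 kg.
Tool frame: the origin (TCP) lies on the centre line of the jaws, within the pads' length; the fingertips stand 11 mm ahead of it and the grasp point (between the pads) lies 8 mm behind it; x points along the fingers, y is the direction in which the jaws open and shut, and the axes are right-handed (so a half turn about x gives the same grasp; the last joint's range is limited). The gripper opens to 94 mm and grips with 3 to 60 N. Pads are 16 mm wide; open, the fingers measure 119 mm over their backs; the gripper's body (75 mm by 177 mm) begins 78 mm behind the grasp point.
Start: joints at [1.089, 0.3, 1.521, -0, 1.321, -0.067], TCP at [221.65, 503.349, 216.446] pointing down, gripper open.
Joint ranges: [-3.03, 3.03], [-0.79, 2.21], [0.23, 2.52], [-1.04, 4.18], [0, 3.07], [-2.55, 2.55]. Speed limits (rad/s): [2.22, 2.22, 2.57, 3.14, 3.14, 3.14].

### API

Orientations are given as [roll, pitch, yaw] about the fixed x, y, z axes, in that order (R = Rz(yaw) Ry(pitch) Rx(roll)).
In Python, from cell import manip gives the robot as it stands.
- The arm moves only by the shell command python3 -m handwheel 'ROWS' [OPENING] [FORCE]. ROWS is JSON, a list of rows, each a list of 2 entries, a list of its own where there are three numbers: the shift along the tool's x, y, z in mm, then the turn about the tool's x in rad. In form: [[[x, y, z], spin], ...]. A call has exactly 10 rows; each row shifts and turns the commanded pose from where the row before left it, along the tool's axes as they then stand; what a row does not reach is not made up. A row lasts 1/8 s, in which the tool goes at most 62.5 mm and 10.7 degrees, less where a joint would pass 70% of its speed; a pose out of reach is approached as far as the arm can. A call with a gripper value outside its range is refused whole. OPENING is the closure in counts, from 0 (fully open) to 255 (shut), set as the call begins (- or left out, the last holds). The fingers move at their own pace and stop on an object; FORCE is the grip in N (left out, the last holds). Time passes only in rows, so rows that do not move let the fingers close, or fill a call up. It gives the time, the measured TCP pose, the force and the opening at its end, in the units of the state.
- manip.read_state(): the state, without advancing time (a new reading comes with each control period).
- manip.camera(name): name is "scene" or "side" or "wrist"; returns a dict with "pixels" (480x640x3 uint8, red, green, blue), "z_map" (480x640 float32, mm along the optical axis (not along the pixel's ray), 0 where there is no reading), "mtx" (3x3 intrinsics, pixels), "k1" (the pictures are not rectified: a ray, as slopes to the right and down, at radius r is drawn at 1 + k1 r^2 times it, then the intrinsics apply), "xyz" and "orientation" of the camera in the world. Camera axes: x right, y up, looking along -z (the intrinsics and any distortion apply to the point x, -y, -z); pixel columns grow to the right and rows downward; lengths in mm; the calibration is good to about 2 mm. A picture is of the moment at which its call begins.
- manip.sign_off(): hands the job in, once; it reports no verdict.
Trained networks look in the newest picture that a camera, given by its name, has taken for a name from the list of things; names that differ only in an ending like _2 or _b are one class to them, and where a whole thing is asked for, a point or a joint stands for the part that bears it (a point fixed in the world has none). Each returns a list of dicts, best first, with "confidence" (0 to 1); they miss things now and then, are a little off and sometimes report something else, mostly with a low value. They report only what shows in the picture. A call takes as long as a camera call.
- manip.cut_out(target, camera): "region" (480x640 bool, what is visible of it) and "centre" ([column, row] in pixels, amid what is visible of it).
The state is a dict: "clock": time; "joints": joint angles; "qd": joint speeds; "effort": joint torques, N m; "eef_pos": TCP position; "eef_rot": TCP orientation; "wrist_force": force on the tool from outside, world axes, zero at the start; "moment": the same for the moment, N m; "finger_gap": finger opening in mm.
Only numpy, scipy, OpenCV 4.12 (cv2) and the standard library are available. Lean on these libraries where they do the work, as an engineer would, in place of code of your own. Each camera call takes 0.05 s, during which the arm holds its last target. There are 200 camera calls.

### The job

Set the grey label dispenser to feed four labels: press its black dial down just hard enough to free it (never hard), and with it pressed turn it anticlockwise all the way back to its stop, then clockwise exactly four clicks, counted by feel, never going past the fourth. Let the dial spring up and let go of it, and only then press the green feed button fully down and release it. Leave the jars and the other things on the table where they stand.

Things in the scene. Friction and masses are not known exactly. Their poses are not given: they have to be found in the camera images.
- dispenser: Label dispenser, fixed to the table: grey housing 70 mm high with dial and button on its flat top; at its left a low deck with a white label roll (60 mm across) lying round a spindle, 74 mm high. Origin on the table; x points front (label slot) to back, y to its left, z up. Housing spans x -58 to +42, y -95 to +95 mm, the deck goes on to y +175; a thin peel bar sticks out 11 mm in front.
- dial_axis (a point): Point on the dial's turning axis, on the housing's top face (fixed; 12 mm behind and 45 mm left of the dispenser's origin, 70 mm up; axes parallel to the dispenser's). The dial is sprung up: 4 N starts to move it down, each mm more takes 2.5 N. It is locked (2.5 degrees of play) until pressed 2 mm (9 N); never press it 4.4 mm (15 N) or more; about 12 N is right.
- dial_grip (a point): Centre of the black round dial's grip, on its axis, 33 mm above the housing's top while up; z up, x along the white pointer line. A finely ribbed upright cylinder 40 mm across, 14 to 46 mm above the housing's top; a 54 mm flange lies under it (9 to 14 mm), on which fingertips can push. The button is 103 mm to its right. Let go, the dial rises by itself and locks again at a click.
- dial_pointer (a point): Point on the white pointer line on the dial's flat top, 16 mm out from the axis, 46 mm above the housing's top while up; moves with the dial, x outward along the line, z up. At zero the line looks nearly to the dispenser's left (+y). At the start the dial stands at the first, second or third click from zero. It can be turned on beyond the fourth click, to the sixth.
- dial_rim (a point): Point on the rim of the dial's flange, below the pointer, 27 mm out, 11 mm above the housing's top. Clicks: leaving one takes about 0.3 N m (0.6 at most); half-way to the next the torque falls to nothing and reverses, and the dial pulls itself into the next click. Spacing is uneven, 17 to 24 degrees. A firm stop (holds over 1 N m) lies 4 degrees anticlockwise of the zero click; both count as home.
- feed_top (a point): Centre of the top of the round green feed button, 28 mm across, in a black collar on the right of the housing's top; its top stands 22 mm above the housing. It goes 6 mm straight down, sprung back; about 5 N when fully down.
- feed (a joint): Travel of the feed button in m: 0 up, 0.006 fully down.
- filled_jar: closed glass jar with brown filling and white lid, 74 mm wide, 113 mm tall; stands loose, to be left alone. Origin at the middle of its underside.
- pale_jar: closed glass jar with cream-white filling and white lid, 74 mm wide, 113 mm tall; stands loose, to be left alone. Origin at the middle of its underside.
- spare_lid: loose white metal jar lid, 70 mm across, 14 mm tall; stands loose, to be left alone. Origin at the middle of its underside.
- ribbon: pink roll of ribbon lying flat, 62 mm across, 24 mm tall; stands loose, to be left alone. Origin at the middle of its underside.
- tape_roll: tan roll of tape lying flat, 68 mm across, 24 mm tall; stands loose, to be left alone. Origin at the middle of its underside.

How it is judged (in metres and radians):
On the way, in this order (a step that is already met when the one before it is completed fails the run):
1. the dial is back at its stop (pointer within about 7 degrees of zero) (x of dial_pointer in the frame of dial_axis below 0.0048 m and y of dial_pointer in the frame of dial_axis above 0 m), for 0.1 s.
2. the dial is at the fourth click (within 8 degrees), up and let go (y of dial_pointer in the frame of dial_axis between -0.0022 and 0.0022 m and x of dial_pointer in the frame of dial_axis above 0 m and z of dial_pointer in the frame of dial_axis above 0.045 m and contact force between the fingers and dispenser below 0.5 N), for 0.2 s.
3. the feed button is pressed down at least 5 of its 6 mm (value of joint feed above 0.005 m), for 0.05 s.
At the end, for the whole second after the job is handed in: the dial rests at the fourth click from its stop (pointer within 8 degrees of it), sprung up to within 1 mm of its full height, and the feed button is up again (within 1 mm) (y of dial_pointer in the frame of dial_axis between -0.0022 and 0.0022 m and x of dial_pointer in the frame of dial_axis above 0 m and z of dial_pointer in the frame of dial_axis above 0.045 m and value of joint feed below 0.001 m); the robot touches nothing.
It fails at once if the dial is pressed down 4.4 mm (15 N) or more (z of dial_pointer in the frame of dial_axis below 0.0416 m).
It fails at once if the dial is turned past the fourth click towards the fifth (more than 12 degrees beyond the fourth) (y of dial_pointer in the frame of dial_axis below -0.0033 m and x of dial_pointer in the frame of dial_axis above -0.02 m).
It fails at once if the feed button is pressed (more than 3 mm) while the dial is not at the fourth click (value of joint feed above 0.003 m and not (y of dial_pointer in the frame of dial_axis between -0.0022 and 0.0022 m and x of dial_pointer in the frame of dial_axis above 0 m)).
It fails at once if a jar, lid, or roll is moved by more than 20 mm (distance of any of filled_jar, pale_jar, spare_lid, ribbon, tape_roll from where it was at the start of the episode above 0.02 m).
It also fails if it takes over 72 s, if anything falls off the work surface, if the arm or the gripper's body presses on something with over 40 N, if the wrist force passes 120 N, or if a joint passes its speed limit or range.

## Working session

There is one attempt and no reset: what is moved stays moved. The work goes in short steps, Python scripts to look and compute and a shell command to move; the robot and the scene stay as the last step left them, time stands still between calls to the robot, and variables do not carry over. Pictures are saved under pics/ and viewed, about 8 in all and at most 12, crops included, and the job is handed in when it is done.

```bash
mkdir -p pics; ls
cat > h.py <<'E'
import numpy as np,cv2
from cell import manip
from scipy.spatial.transform import Rotation as R
def cam(n):
    c=manip.camera(n); return c
def rot(c): 
    o=np.array(c["orientation"],float)
    return o if o.shape==(3,3) else R.from_euler('xyz',o).as_matrix()
def pts(c,uv,z=None):
    """world points of pixels using depth"""
    uv=np.atleast_2d(uv).astype(float); K=np.array(c["mtx"]); k=c["k1"]
    d=(uv-K[:2,2])/[K[0,0],K[1,1]]; s=d.copy()
    for _ in range(20): s=d/(1+k*(s**2).sum(1,keepdims=True))
    ray=np.c_[s[:,0],-s[:,1],-np.ones(len(s))]
    Rm=rot(c); p0=np.array(c["xyz"])
    w=ray@Rm.T
    if z is None:
        zz=c["z_map"][uv[:,1].round().astype(int),uv[:,0].round().astype(int)][:,None]
    else: zz=((z-p0[2])/w[:,2])[:,None]
    return p0+w*zz
def save(c,name,crop=None,f=1):
    im=c["pixels"][:,:,::-1]
    if crop: a,b,e,g=crop; im=im[b:g,a:e]
    cv2.imwrite("pics/"+name,cv2.resize(im,None,fx=f,fy=f,interpolation=cv2.INTER_CUBIC))
E
python3 - <<'E'
from h import *
s=manip.read_state(); print(s)
ims=[]
for n in ["scene","side","wrist"]:
    c=cam(n); print(n,c["xyz"],c["orientation"],c["mtx"],c["k1"])
    save(c,n+"0.png"); 
    for t in ["dial_grip","feed_top","dispenser","filled_jar","pale_jar","spare_lid","ribbon","tape_roll"]:
        for r in manip.cut_out(t,n)[:1]:
            v,u=np.nonzero(r["region"]&(c["z_map"]>0)); P=pts(c,np.c_[u,v])
            print(t,round(r["confidence"],2),r["centre"],len(u),np.percentile(P,[2,50,98],axis=0).round(0).tolist())
E
```

```text
pics
{'clock': 0.0, 'joints': array([ 1.08941965e+00,  3.00457231e-01,  1.52158171e+00, -3.51025400e-05,
        1.32069402e+00, -6.66100987e-02]), 'qd': array([-3.91916819e-05,  5.42754582e-04,  4.65366197e-04, -8.22568059e-04,
        1.15936738e-03,  1.99731859e-04]), 'effort': array([ 1.91953179e-03, -5.31814027e+01, -3.52734232e+01,  7.09295855e-02,
        2.43754615e-02, -9.26822872e-05]), 'eef_pos': array([221.53698353, 503.13694942, 215.89366272]), 'eef_rot': array([-1.60759845,  1.56965551, -2.02235631]), 'wrist_force': array([ 0.64450178,  0.52831678, -0.8135004 ]), 'moment': array([-0.07318334, -0.02302698, -0.04164803]), 'finger_gap': 93.78975135734672}
scene [-166.61484046 -584.57812312  822.60000178] [ 0.86639848 -0.02382574 -0.78654596] [[558.1663599    0.         317.47078328]
 [  0.         558.1663599  233.37406722]
 [  0.           0.           1.        ]] -0.082636436734828
dispenser 0.67 [253.0, 221.4] 5078 [[357.0, 62.0, 10.0], [407.0, 153.0, 68.0], [461.0, 319.0, 115.0]]
pale_jar 0.76 [482.7, 292.8] 2050 [[539.0, -339.0, 11.0], [556.0, -315.0, 89.0], [604.0, 
[... 796 characters left out ...]
1.0, -341.0, 3.0], [564.0, -327.0, 76.0], [607.0, -278.0, 114.0]]
spare_lid 0.59 [383.7, 288.5] 285 [[558.0, -110.0, 2.0], [589.0, -83.0, 13.0], [614.0, -44.0, 17.0]]
ribbon 0.57 [341.4, 247.9] 232 [[507.0, -8.0, 5.0], [564.0, 139.0, 22.0], [592.0, 185.0, 100.0]]
tape_roll 0.81 [322.9, 353.6] 775 [[322.0, -333.0, 0.0], [355.0, -310.0, 18.0], [388.0, -269.0, 27.0]]
wrist [144.66057374 535.42813064 384.85985881] [-0.28850655 -0.00189183  1.15509097] [[378.55927339   0.         319.42987096]
 [  0.         378.55927339 242.54105864]
 [  0.           0.           1.        ]] -0.07921213762083995
dispenser 0.7 [214.0, 454.0] 5334 [[378.0, 226.0, 23.0], [414.0, 286.0, 59.0], [470.0, 331.0, 72.0]]
```

Run:
```python
from h import *
c=cam("scene"); save(c,"s1.png",(150,130,350,280),4)
from numpy import *
r=manip.cut_out("dispenser","scene")[0]["region"]
v,u=np.nonzero(r&(c["z_map"]>0)); P=pts(c,np.c_[u,v])
T=P[(abs(P[:,2]-70)<3)]; 
print(cv2.minAreaRect(T[:,:2].astype(np.float32)),len(T))
D=P[(P[:,2]>108)]; print("dialtop?",len(D),D.min(0),D.max(0),D.mean(0),cv2.minEnclosingCircle(D[:,:2].astype(np.float32)))
```

```text
((420.4349365234375, 195.6802978515625), (264.209228515625, 99.18954467773438), 82.28308868408203) 2012
dialtop? 204 [422.59149823 178.91428436 108.0590518 ] [464.02703703 221.00142915 119.9940966 ] [440.69344074 198.41485962 114.64614149] ((443.5946044921875, 200.8729248046875), 24.96343231201172)
```

View pics/s1.png

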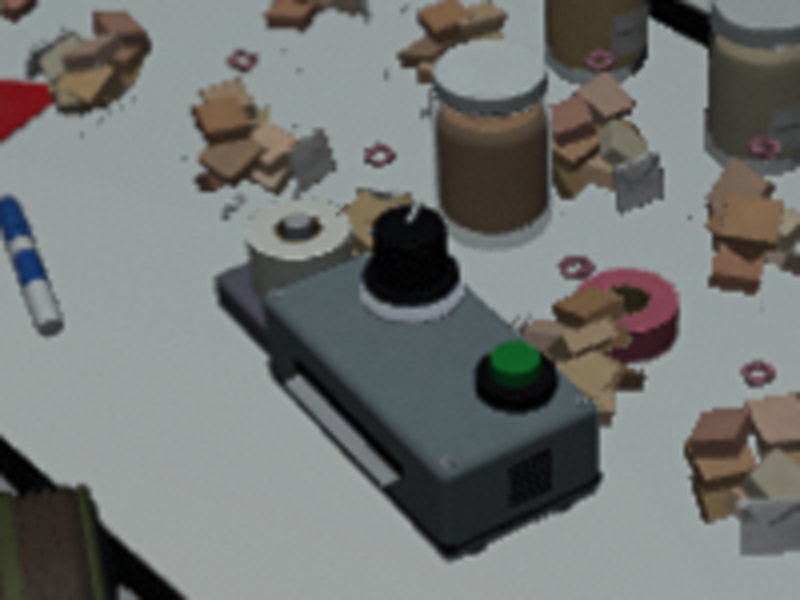

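```bash
cat >> h.py <<'E'
def tool(d):
    s=manip.read_state(); M=R.from_euler('xyz',s["eef_rot"]).as_matrix(); return M.T@np.array(d,float)
def st():
    s=manip.read_state(); M=R.from_euler('xyz',s["eef_rot"]).as_matrix()
    print("t",round(s["clock"],2),"p",s["eef_pos"].round(2),"jaw deg",round(np.degrees(np.arctan2(M[1,1],M[0,1])),2),"tilt",np.degrees(M[:2,0]).round(2),"F",s["wrist_force"].round(2),"M",s["moment"].round(3),"gap",round(s["finger_gap"],1),"q6",s["joints"][5].round(3))
E
python3 - <<'E'
from h import *
st(); s=manip.read_state(); print("shift tool",tool([443-221.5,200-503,0]), "cam in tool",tool([144.66-221.5,535.4-503.1,384.9-216]))
E
```

```text
t 1.45 p [221.65 503.34 216.46] jaw deg 66.23 tilt [ 0. -0.] F [ 0.73 -0.34  0.67] M [-0.005  0.031  0.006] gap 94.0 q6 -0.067
shift tool [ 6.04261698e-03 -1.88044906e+02  3.24823588e+02] cam in tool [-168.9012645    -1.40555483  -83.33830371]
```

```bash
python3 -m handwheel '[[[0,-18.8,32.5],0],[[0,-18.8,32.5],0],[[0,-18.8,32.5],0],[[0,-18.8,32.5],0],[[0,-18.8,32.5],0],[[0,-18.8,32.5],0],[[0,-18.8,32.5],0],[[0,-18.8,32.5],0],[[0,-18.8,32.5],0],[[0,-18.8,32.5],0]]'
python3 - <<'E'
from h import *
st()
c=cam("wrist"); save(c,"w1.png")
for t in ["dial_grip","feed_top","dispenser"]:
    for r in manip.cut_out(t,"wrist")[:2]:
        v,u=np.nonzero(r["region"]&(c["z_map"]>0)); P=pts(c,np.c_[u,v])
        print(t,round(r["confidence"],2),r["centre"],len(u),np.percentile(P,[2,50,98],axis=0).round(0).tolist())
        if t!="dispenser":
            top=P[P[:,2]>np.percentile(P[:,2],90)-3]; print(cv2.minEnclosingCircle(top[:,:2].astype(np.float32)),top.mean(0))
E
```

```text
clock: 2.7
eef_pos: [444.0, 199.3, 216.6]
eef_rot: [0.873, 1.57, 0.458]
wrist_force: [0.1, -0.2, -0.0]
finger_gap: 94.2
t 2.7 p [443.96 199.26 216.57] jaw deg 66.23 tilt [0.02 0.01] F [ 0.14 -0.15 -0.01] M [ 0.025 -0.042 -0.008] gap 94.2 q6 -0.809
dial_grip 0.85 [324.2, 229.9] 3438 [[418.0, 180.0, 83.0], [436.0, 204.0, 116.0], [459.0, 226.0, 117.0]]
((442.7605285644531, 202.72108459472656), 20.96753692626953) [441.28718732 202.30810045 116.21980834]
feed_top 0.78 [205.7, 264.6] 907 [[415.0, 88.0, 84.0], [427.0, 102.0, 92.0], [440.0, 113.0, 93.0]]
((427.7918701171875, 100.13497161865234), 14.050679206848145) [427.44369718 100.70526202  91.92940842]
feed_top 0.6 [322.6, 231.6] 3491 [[418.0, 179.0, 81.0], [436.0, 204.0, 116.0], [460.0, 226.0, 117.0]]
((442.7605285644531, 202.72108459472656), 20.96753692626953) [441.28718732 202.30810045 116.21980834]
dispenser 0.92 [296.9, 200.3] 32995 [[359.0, 75.0, 29.0], [414.0, 193.0, 70.0], [464.0, 321.0, 117.0]]
```

View pics/w1.png

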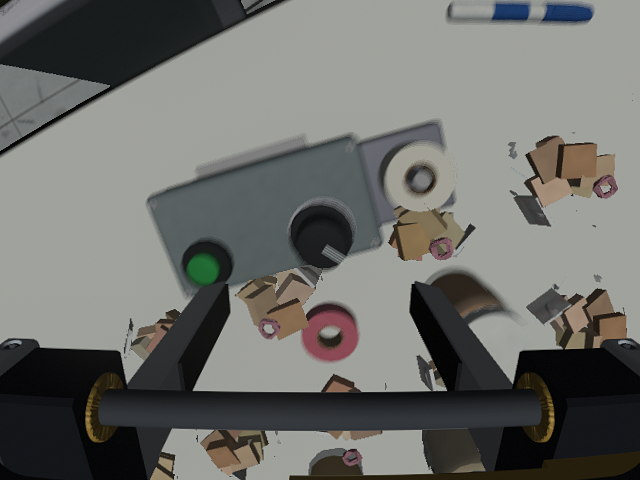

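```bash
cat >> h.py <<'E'
def pointer(c,C,z=116.5,img=None):
    """angle (deg, world) of the white line on the dial top about C"""
    # resample the dial's top as an orthographic picture, 0.25 mm/px
    K=np.array(c["mtx"]); Rm=rot(c)
    g=np.arange(-19,19.01,.25); X,Y=np.meshgrid(g,g); ok=(X**2+Y**2<18.5**2)
    P=np.stack([C[0]+X,C[1]+Y,np.full_like(X,z)],-1)-np.array(c["xyz"]); q=P@Rm
    x=q[...,0]/-q[...,2]; y=-q[...,1]/-q[...,2]; s=1+c["k1"]*(x*x+y*y)
    u=(K[0,0]*x*s+K[0,2]).astype(np.float32); v=(K[1,1]*y*s+K[1,2]).astype(np.float32)
    I=cv2.remap(cv2.cvtColor(c["pixels"],cv2.COLOR_RGB2GRAY),u,v,cv2.INTER_LINEAR).astype(float)
    if img: cv2.imwrite("pics/"+img,cv2.resize(I[::-1].astype(np.uint8),None,fx=2.5,fy=2.5))
    b=ok&(I>0.5*(np.median(I[ok])+np.percentile(I[ok],99.3)))
    x,y=X[b],Y[b]; m=np.array([x.mean(),y.mean()])
    w,V=np.linalg.eigh(np.cov(x,y)); d=V[:,1]*np.sign(V[:,1]@m)
    print("pointer: n",b.sum(),"mean",m.round(1),"angle by centre",np.degrees(np.arctan2(m[1],m[0])).round(1),"by axis",np.degrees(np.arctan2(d[1],d[0])).round(1), "ends",x.min(),x.max(),y.min(),y.max())
E
python3 - <<'E'
from h import *
c=cam("wrist"); pointer(c,[442.8,202.7],img="p1.png")
r=manip.cut_out("dispenser","wrist")[0]["region"]
v,u=np.nonzero(r&(c["z_map"]>0)); P=pts(c,np.c_[u,v])
from math import *
a=radians(-8.3)
d=(P[:,:2]-[442.8,202.7])@np.array([[cos(a),-sin(a)],[sin(a),cos(a)]])+[12,45]
k=(abs(P[:,2]-70)<2.5)&(d[:,1]<92)&(d[:,1]>-92); d=d[k]
lo=[];hi=[];ys=[]
for y0 in range(-85,86,10):
    e=d[abs(d[:,1]-y0)<5,0]
    if len(e)>20: ys.append(y0);lo.append(np.percentile(e,1));hi.append(np.percentile(e,99))
print(np.c_[ys,lo,hi].round(1).tolist()); k=np.array(ys)<0
print("resid yaw deg front",-np.degrees(np.polyfit(ys,lo,1)[0]))
print(tool([1,0,0]),tool([0,1,0]))
E
```

```text
pointer: n 891 mean [8.8 5. ] angle by centre 29.5 by axis 28.3 ends 0.25 18.25 -8.25 11.0
[[-85.0, -55.5, 37.5], [-75.0, -55.9, 34.0], [-65.0, -55.8, -9.3], [-55.0, -56.0, 36.6], [-45.0, -55.9, 39.5], [-35.0, -55.3, 38.9], [-25.0, -55.7, 38.7], [-15.0, -55.6, 38.6], [-5.0, -55.5, 38.1], [5.0, -56.0, 38.3], [15.0, -56.4, 38.5], [25.0, -56.7, 21.8], [35.0, -57.2, -12.2], [45.0, -56.7, -14.2], [55.0, -56.5, -10.5], [65.0, -56.5, 38.4], [75.0, -56.2, 38.2], [85.0, -56.3, 38.3]]
resid yaw deg front 0.35230645235058194
[-6.80770667e-05  4.02457957e-01  9.15438468e-01] [ 9.46863918e-05  9.15438468e-01 -4.02457950e-01]
```

View pics/p1.png

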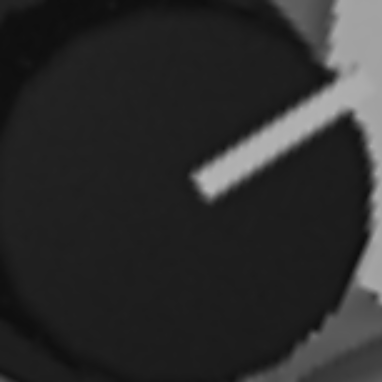

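```bash
python3 -m handwheel '[[[12,0.3,-0.3],0],[[12,0.3,-0.3],0],[[12,0.3,-0.3],0],[[12,0.3,-0.3],0],[[12,0.2,-0.3],0],[[12,0.2,-0.3],0],[[12,0.2,-0.3],0],[[12,0.2,-0.3],0],[[12,0.1,-0.2],0],[[11.5,0.1,0],0]]' && python3 -m handwheel '[[[0,0,0],0],[[0,0,0],0],[[0,0,0],0],[[0,0,0],0],[[0,0,0],0],[[0,0,0],0],[[0,0,0],0],[[0,0,0],0],[[0,0,0],0],[[0,0,0],0]]' 255 6
python3 - <<'E'
from h import *
st(); c=cam("wrist"); save(c,"w2.png",(160,120,480,360),2); pointer(c,[442.4,202.4])
s=manip.read_state(); print(tool(s["wrist_force"]))
E
```

```text
clock: 4.25
eef_pos: [441.8, 203.4, 96.1]
eef_rot: [-2.31, 1.571, -2.725]
wrist_force: [-0.4, 0.1, -0.7]
finger_gap: 94.1
clock: 5.5
eef_pos: [441.8, 203.4, 97.0]
eef_rot: [-0.829, 1.571, -1.244]
wrist_force: [-0.6, -2.1, 3.1]
finger_gap: 39.8
t 5.5 p [441.84 203.35  97.  ] jaw deg 66.24 tilt [ 0. -0.] F [-0.56 -2.12  3.08] M [-0.31   0.166  0.045] gap 39.8 q6 -0.8
pointer: n 968 mean [9.2 5.1] angle by centre 29.3 by axis 29.6 ends 0.5 18.25 -3.0 14.5
[-3.04629061 -1.86618624 -0.27889276]
```

View pics/w2.png

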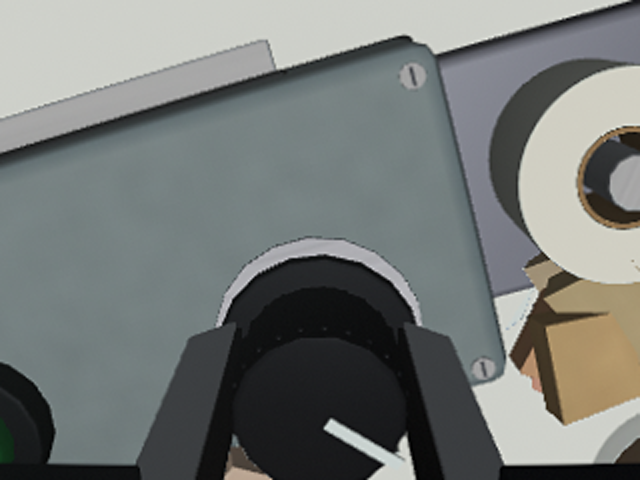

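```bash
python3 -m handwheel '[[[0,0,0],0],[[0,0,0],0],[[0,0,0],0],[[0,0,0],0],[[0,0,0],0],[[0.4,0,0],0],[[0.4,0,0],0],[[0.4,0,0],0],[[0.4,0,0],0],[[0,0,0],0]]' 255 45 && python3 -c "
from h import *
st();s=manip.read_state(); print(tool(s['wrist_force']))"
```

```text
clock: 6.8
eef_pos: [441.9, 203.4, 95.6]
eef_rot: [0.53, 1.571, 0.115]
wrist_force: [-3.1, -3.5, 7.9]
finger_gap: 39.2
t 6.8 p [441.85 203.39  95.56] jaw deg 66.24 tilt [0.01 0.  ] F [-3.06 -3.53  7.91] M [-0.624  0.55  -0.006] gap 39.2 q6 -0.8
[-7.90822372 -4.46522942 -1.3805744 ]
```

```bash
python3 -m handwheel '[[[0.4,0,0],0],[[0.4,0,0],0],[[0.4,0,0],0],[[0.3,0,0],0],[[0,0,0],0],[[0,0,0],-0.03],[[0,0,0],-0.03],[[0,0,0],-0.03],[[0,0,0],0],[[0,0,0],0]]' && python3 -c "
from h import *
st();s=manip.read_state(); print(tool(s['wrist_force']));c=cam('wrist');pointer(c,[442.4,202.4],113.3)"
```

```text
clock: 8.05
eef_pos: [441.9, 203.4, 94.3]
eef_rot: [0.41, 1.571, 0.085]
wrist_force: [-4.6, -3.8, 10.6]
finger_gap: 39.2
t 8.05 p [441.86 203.35  94.27] jaw deg 71.38 tilt [0.01 0.  ] F [-4.58 -3.81 10.58] M [-0.679  0.696 -0.139] gap 39.2 q6 -0.89
[-10.5832785   -5.06988027  -3.12637462]
pointer: n 897 mean [8.4 5.8] angle by centre 34.5 by axis 37.8 ends 0.75 17.25 -0.5 15.0
```

```bash
python3 -m handwheel '[[[0.3,0,0],0],[[0,0,0],-0.05],[[0,0,0],-0.05],[[0,0,0],-0.05],[[0,0,0],-0.05],[[0,0,0],-0.05],[[0,0,0],-0.05],[[0,0,0],-0.05],[[0,0,0],0],[[0,0,0],0]]' && python3 -c "
from h import *
st();s=manip.read_state(); print(tool(s['wrist_force']));c=cam('wrist');pointer(c,[442.4,202.4],113.1)"
```

```text
clock: 9.35
eef_pos: [441.9, 203.0, 94.1]
eef_rot: [-1.519, 1.57, -1.494]
wrist_force: [-4.6, -6.8, 13.3]
finger_gap: 39.4
t 9.35 p [441.88 203.05  94.08] jaw deg 91.42 tilt [ 0.   -0.03] F [-4.55 -6.78 13.28] M [-1.221  0.86  -0.271] gap 39.4 q6 -1.24
[-13.28117754  -6.67398056  -4.71725214]
pointer: n 910 mean [5.8 8.4] angle by centre 55.2 by axis 55.7 ends 0.0 17.5 0.5 17.75
```

```bash
python3 -m handwheel '[[[-0.4,0,0],0],[[0,-0.3,-0.2],0],[[0,-0.3,-0.2],0],[[0,0,0],-0.04],[[0,0,0],-0.04],[[0,0,0],-0.04],[[0,0,0],-0.04],[[0,0,0],-0.04],[[0,0,0],0],[[0,0,0],0]]' && python3 -c "
from h import *
st();s=manip.read_state(); print(tool(s['wrist_force']));c=cam('wrist');pointer(c,[442.4,202.4],113.1)"
```

```text
clock: 10.65
eef_pos: [441.8, 202.7, 94.5]
eef_rot: [-0.43, 1.57, -0.205]
wrist_force: [-2.3, -4.6, 10.0]
finger_gap: 39.4
t 10.65 p [441.78 202.7   94.45] jaw deg 102.93 tilt [ 0.06 -0.01] F [-2.3  -4.61  9.98] M [-0.95   0.298  0.241] gap 39.4 q6 -1.441
[-9.97801364 -3.97997718 -3.2601634 ]
pointer: n 871 mean [3.8 9.3] angle by centre 67.8 by axis 69.4 ends -0.5 15.0 1.0 17.5
```

```bash
python3 -m handwheel '[[[0.3,-0.2,-0.2],0],[[0,0,0],-0.03],[[0,0,0],-0.03],[[0,0,0],-0.03],[[0,0,0],0],[[0,0,0],0],[[0,0,0],0],[[0,0,0],0],[[0,0,0],0],[[0,0,0],0]]' && python3 -c "
from h import *
st();s=manip.read_state(); print(tool(s['wrist_force']));c=cam('wrist');pointer(c,[442.4,202.4],113.1)"
```

```text
clock: 11.95
eef_pos: [441.8, 202.7, 94.4]
eef_rot: [0.17, 1.569, 0.484]
wrist_force: [-2.7, -2.7, 11.6]
finger_gap: 39.6
t 11.95 p [441.81 202.7   94.44] jaw deg 108.02 tilt [0.08 0.04] F [-2.69 -2.71 11.56] M [-0.451  0.47  -0.41 ] gap 39.6 q6 -1.531
[-11.56405145  -1.74241615  -3.37920653]
pointer: n 876 mean [3.  9.6] angle by centre 72.5 by axis 73.7 ends -0.75 9.25 1.25 18.0
```

```bash
python3 -m handwheel '[[[0,0,0],-0.02],[[0,0,0],-0.02],[[0,0,0],-0.02],[[0,0,0],0],[[0,0,0],0],[[0,0,0],0],[[0,0,0],0],[[0,0,0],0],[[0,0,0],0],[[0,0,0],0]]' && python3 -c "
from h import *
st();s=manip.read_state(); print(tool(s['wrist_force']));c=cam('wrist');pointer(c,[442.4,202.4],113.1)"
```

```text
clock: 13.25
eef_pos: [441.9, 202.6, 94.7]
eef_rot: [0.118, 1.569, 0.492]
wrist_force: [-3.2, -4.3, 14.7]
finger_gap: 39.1
t 13.25 p [441.9  202.64  94.67] jaw deg 111.42 tilt [0.09 0.05] F [-3.18 -4.27 14.68] M [-0.655  0.637 -0.845] gap 39.1 q6 -1.59
[-14.68720692  -2.80588186  -4.49420672]
pointer: n 855 mean [2.7 9.7] angle by centre 74.5 by axis 76.6 ends -0.5 7.75 1.25 18.25
```

```bash
python3 -m handwheel '[[[-0.5,0,0],0.02],[[0,-0.1,-0.2],0.02],[[0,0,0],0.02],[[0,0,0],0.02],[[0,0,0],0.02],[[0,0,0],0],[[0,0,0],0],[[0,0,0],0],[[0,0,0],0],[[0,0,0],0]]' && python3 -c "
from h import *
st();s=manip.read_state(); print(tool(s['wrist_force']));c=cam('wrist');pointer(c,[442.4,202.4],113.1)"
```

```text
clock: 14.55
eef_pos: [441.7, 202.6, 94.8]
eef_rot: [0.118, 1.569, 0.393]
wrist_force: [-0.6, -1.9, 8.6]
finger_gap: 39.4
t 14.55 p [441.71 202.62  94.76] jaw deg 105.76 tilt [0.09 0.04] F [-0.55 -1.88  8.61] M [-0.281  0.107 -0.061] gap 39.4 q6 -1.491
[-8.61000329 -1.65618465 -1.02738895]
pointer: n 858 mean [3.5 9.4] angle by centre 69.9 by axis 72.6 ends -0.25 7.25 1.25 17.75
```

```bash
python3 -m handwheel '[[[0.3,0,0],0],[[0.3,0,0],0],[[0,0,0],0],[[0,0,0],0.04],[[0,0,0],0.04],[[0,0,0],0.04],[[0,0,0],0],[[0,0,0],0],[[0,0,0],0],[[0,0,0],0]]' && python3 -c "
from h import *
st();s=manip.read_state(); print(tool(s['wrist_force']));c=cam('wrist');pointer(c,[442.4,202.4],113.1)"
```

```text
clock: 15.85
eef_pos: [441.6, 202.7, 94.0]
eef_rot: [0.305, 1.569, 0.46]
wrist_force: [-0.8, -0.4, 7.1]
finger_gap: 39.5
t 15.85 p [441.61 202.7   94.  ] jaw deg 98.9 tilt [0.08 0.04] F [-0.76 -0.41  7.06] M [-0.026 -0.077 -0.001] gap 39.5 q6 -1.371
[-7.06083019 -0.28589627 -0.80106709]
pointer: n 923 mean [4.7 9.1] angle by centre 62.6 by axis 60.8 ends -0.5 18.25 0.75 17.25
```

```bash
python3 -m handwheel '[[[0.3,0,0],0],[[0.3,0,0],0],[[0.3,0,0],0],[[0.3,0,0],0],[[0,0,0],0],[[0,0,0],0],[[0,0,0],0],[[0,0,0],0],[[0,0,0],0],[[0,0,0],0]]' 255 55 && python3 -c "
from h import *
st();s=manip.read_state(); print(tool(s['wrist_force']));c=cam('wrist');pointer(c,[442.4,202.4],113.1)
r=manip.cut_out('dial_grip','wrist')
if r:
  v,u=np.nonzero(r[0]['region']&(c['z_map']>0));P=pts(c,np.c_[u,v]);q=P[(np.hypot(P[:,0]-442.4,P[:,1]-202.4)<15)];print('top z',np.median(q[:,2]),len(q))"
```

```text
clock: 17.15
eef_pos: [441.8, 202.8, 93.5]
eef_rot: [0.271, 1.568, 0.427]
wrist_force: [-2.6, -1.5, 15.7]
finger_gap: 39.3
t 17.15 p [441.84 202.75  93.48] jaw deg 98.9 tilt [0.12 0.06] F [-2.64 -1.55 15.73] M [-0.358  0.556  0.043] gap 39.3 q6 -1.371
[-15.7325853   -1.11134167  -2.81548959]
pointer: n 1023 mean [5.4 9.1] angle by centre 59.3 by axis 52.0 ends -0.75 18.25 -5.0 18.25
```

```bash
cat >> h.py <<'E'
def topz(c,C=(442.4,202.4)):
    v,u=np.mgrid[230:470,180:460]; v=v.ravel();u=u.ravel(); k=c["z_map"][v,u]>0; u=u[k];v=v[k]
    P=pts(c,np.c_[u,v]); d=np.hypot(P[:,0]-C[0],P[:,1]-C[1]); 
    t=P[(d<13)&(abs(P[:,2]-114)<9)]; print("top z med",np.median(t[:,2]).round(2),"sd",t[:,2].std().round(2),len(t))
    h=P[(P[:,2]<78)&(P[:,2]>60)&(d<70)]; print("housing z",np.median(h[:,2]).round(2),len(h))
def rep(z=113.3):
    st(); s=manip.read_state(); print("Ftool",tool(s['wrist_force']).round(2)); c=cam('wrist'); pointer(c,[442.4,202.4],z); topz(c); return c
E
python3 -m handwheel '[[[-0.4,0,0],0],[[-0.3,0,0],0],[[0,0,0],0],[[0,0,0],0],[[0,0,0],0],[[0,0,0],0],[[0,0,0],0],[[0,0,0],0],[[0,0,0],0],[[0,0,0],0]]' && python3 -c "
from h import *
c=rep(); save(c,'w3.png',(160,160,480,400),2)"
```

```text
clock: 18.5
eef_pos: [441.7, 202.7, 93.8]
eef_rot: [0.294, 1.569, 0.449]
wrist_force: [-1.5, -0.3, 9.5]
finger_gap: 38.8
t 18.5 p [441.7  202.73  93.78] jaw deg 98.9 tilt [0.1  0.05] F [-1.53 -0.33  9.5 ] M [-0.213  0.214  0.036] gap 38.8 q6 -1.371
Ftool [-9.5  -0.08 -1.55]
pointer: n 1001 mean [5.3 9.1] angle by centre 59.8 by axis 53.4 ends -0.75 18.25 -5.0 17.25
top z med 113.3 sd 0.59 2391
housing z 70.24 12303
```

View pics/w3.png

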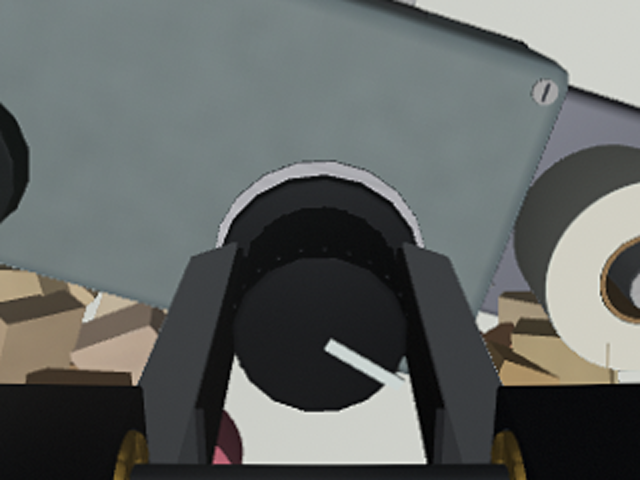

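```bash
sed -i 's/18.5\*\*2/16.5**2/' h.py; python3 -m handwheel '[[[0,0,0],0.04],[[0,0,0],0.04],[[0,0,0],0.04],[[0,0,0],0.04],[[0,0,0],0],[[0,0,0],0],[[0,0,0],0],[[0,0,0],0],[[0,0,0],0],[[0,0,0],0]]' && python3 -c "
from h import *
rep()"
```

```text
clock: 19.8
eef_pos: [441.7, 202.9, 93.9]
eef_rot: [0.623, 1.569, 0.618]
wrist_force: [-2.0, 0.1, 15.9]
finger_gap: 39.3
t 19.8 p [441.72 202.9   93.91] jaw deg 89.71 tilt [0.11 0.07] F [-1.96  0.1  15.94] M [ 0.358  0.218 -0.188] gap 39.3 q6 -1.211
Ftool [-15.94   0.11  -1.94]
pointer: n 778 mean [5.  7.3] angle by centre 55.3 by axis 56.4 ends -0.25 10.25 0.25 14.25
top z med 113.38 sd 0.58 2387
housing z 70.22 12470
```

```bash
python3 -m handwheel '[[[-0.2,0,0],0],[[0,0,0],0],[[0,0,0],0.04],[[0,0,0],0.04],[[0,0,0],0.04],[[0,0,0],0],[[0,0,0],0],[[0,0,0],0],[[0,0,0],0],[[0,0,0],0]]' && python3 -c "
from h import *
rep()"
```

```text
clock: 21.1
eef_pos: [441.7, 202.9, 94.1]
eef_rot: [0.676, 1.569, 0.551]
wrist_force: [-1.3, 1.2, 14.4]
finger_gap: 39.4
t 21.1 p [441.71 202.92  94.1 ] jaw deg 82.87 tilt [0.11 0.07] F [-1.28  1.17 14.37] M [-0.012  0.192  0.244] gap 39.4 q6 -1.092
Ftool [-14.37   1.02  -1.39]
pointer: n 769 mean [6.  6.5] angle by centre 47.4 by axis 49.9 ends 0.25 12.0 0.0 13.25
top z med 113.53 sd 0.57 2384
housing z 70.19 12626
```

```bash
python3 -m handwheel '[[[-0.1,0,0],0.04],[[0,0,0],0.04],[[0,0,0],0.04],[[0,0,0],0.04],[[0,0,0],0],[[0,0,0],0],[[0,0,0],0],[[0,0,0],0],[[0,0,0],0],[[0,0,0],0]]' && python3 -c "
from h import *
rep()"
```

```text
clock: 22.4
eef_pos: [441.8, 203.1, 94.2]
eef_rot: [0.978, 1.568, 0.693]
wrist_force: [-1.8, 2.2, 10.7]
finger_gap: 39.1
t 22.4 p [441.79 203.12  94.23] jaw deg 73.67 tilt [0.12 0.1 ] F [-1.78  2.24 10.73] M [ 0.53   0.285 -0.095] gap 39.1 q6 -0.931
Ftool [-10.73   1.67  -2.32]
pointer: n 769 mean [7.1 5.4] angle by centre 36.9 by axis 40.6 ends 0.75 13.75 -0.25 11.25
top z med 113.65 sd 0.57 2376
housing z 70.19 12680
```

```bash
python3 -m handwheel '[[[0,0,0],0.03],[[0,0,0],0.03],[[0,0,0],0.04],[[0,0,0],0],[[0,0,0],0],[[0,0,0],0],[[0,0,0],0],[[0,0,0],0],[[0,0,0],0],[[0,0,0],0]]' && python3 -c "
from h import *
rep()"
```

```text
clock: 23.7
eef_pos: [441.8, 203.3, 94.1]
eef_rot: [1.2, 1.568, 0.815]
wrist_force: [-1.6, 3.8, 9.2]
finger_gap: 39.4
t 23.7 p [441.78 203.25  94.12] jaw deg 67.91 tilt [0.12 0.13] F [-1.62  3.81  9.16] M [ 0.873  0.091 -0.347] gap 39.4 q6 -0.831
Ftool [-9.16  2.95 -2.92]
pointer: n 767 mean [7.7 4.5] angle by centre 30.6 by axis 34.3 ends 0.75 14.5 -0.5 10.0
top z med 113.53 sd 0.57 2386
housing z 70.2 12547
```

```bash
python3 -m handwheel '[[[0,0.3,-0.2],0.04],[[0,0,0],0.04],[[0,0,0],0.03],[[0,0,0],0],[[0,0,0],0],[[0,0,0],0],[[0,0,0],0],[[0,0,0],0],[[0,0,0],0],[[0,0,0],0]]' && python3 -c "
from h import *
rep()"
```

```text
clock: 25.0
eef_pos: [441.8, 203.3, 94.2]
eef_rot: [1.025, 1.568, 0.53]
wrist_force: [-1.4, 1.6, 11.4]
finger_gap: 39.0
t 25.0 p [441.8  203.34  94.23] jaw deg 61.67 tilt [0.13 0.08] F [-1.39  1.62 11.45] M [0.16  0.084 0.142] gap 39.0 q6 -0.721
Ftool [-11.45   0.79  -1.98]
pointer: n 766 mean [8.2 3.7] angle by centre 24.1 by axis 28.8 ends 1.0 15.25 -1.0 8.5
top z med 113.65 sd 0.57 2387
housing z 70.16 12293
```

```bash
python3 -m handwheel '[[[0,0,0],0.04],[[0,0,0],0.03],[[0,0,0],0.03],[[0,0,0],0],[[0,0,0],0],[[0,0,0],0],[[0,0,0],0],[[0,0,0],0],[[0,0,0],0],[[0,0,0],0]]' && python3 -c "
from h import *
rep()"
```

```text
clock: 26.3
eef_pos: [441.8, 203.4, 94.1]
eef_rot: [1.179, 1.568, 0.585]
wrist_force: [-0.3, 1.6, 8.9]
finger_gap: 39.4
t 26.3 p [441.84 203.43  94.12] jaw deg 55.93 tilt [0.14 0.09] F [-0.33  1.56  8.87] M [ 0.4   -0.158  0.089] gap 39.4 q6 -0.621
Ftool [-8.86  1.13 -1.13]
pointer: n 771 mean [8.5 2.8] angle by centre 18.2 by axis 22.9 ends 1.25 15.75 -1.25 7.0
top z med 113.49 sd 0.58 2399
housing z 70.18 12184
```

```bash
python3 -m handwheel '[[[0,0,0],0.04],[[0,0,0],0.04],[[0,0,0],0.04],[[0,0,0],0],[[0,0,0],0],[[0,0,0],0],[[0,0,0],0],[[0,0,0],0],[[0,0,0],0],[[0,0,0],0]]' && python3 -c "
from h import *
rep()"
```

```text
clock: 27.6
eef_pos: [442.0, 203.5, 94.3]
eef_rot: [1.33, 1.567, 0.615]
wrist_force: [0.4, 2.6, 10.8]
finger_gap: 39.3
t 27.6 p [441.96 203.52  94.32] jaw deg 49.03 tilt [0.16 0.11] F [ 0.44  2.63 10.81] M [ 0.55  -0.06  -0.133] gap 39.3 q6 -0.501
Ftool [-10.8    2.31  -1.38]
pointer: n 762 mean [8.9 1.5] angle by centre 9.9 by axis 15.7 ends 1.5 16.25 -1.75 5.0
top z med 113.68 sd 0.58 2392
housing z 70.15 12143
```

```bash
python3 -m handwheel '[[[0,0,0],0.04],[[0,0,0],0.04],[[0,0,0],0.04],[[0,0,0],0],[[0,0,0],0],[[0,0,0],0],[[0,0,0],0],[[0,0,0],0],[[0,0,0],0],[[0,0,0],0]]' && python3 -c "
from h import *
rep()"
```

```text
clock: 28.9
eef_pos: [442.0, 203.6, 94.3]
eef_rot: [1.41, 1.567, 0.575]
wrist_force: [-0.2, 3.0, 10.8]
finger_gap: 39.4
t 28.9 p [441.99 203.56  94.28] jaw deg 42.18 tilt [0.16 0.11] F [-0.2   2.99 10.76] M [ 0.495 -0.084  0.197] gap 39.4 q6 -0.381
Ftool [-10.75   1.89  -2.34]
pointer: n 752 mean [9.  0.5] angle by centre 3.1 by axis 9.3 ends 1.5 16.25 -2.0 3.0
top z med 113.63 sd 0.59 2400
housing z 70.12 12274
```

```bash
python3 -m handwheel '[[[0,0,0],0.04],[[0,0,0],0.04],[[0,0,0],0.04],[[0,0,0],0],[[0,0,0],0],[[0,0,0],0],[[0,0,0],0],[[0,0,0],0],[[0,0,0],0],[[0,0,0],0]]' && python3 -c "
from h import *
rep()"
```

```text
clock: 30.2
eef_pos: [442.1, 203.6, 94.4]
eef_rot: [1.536, 1.567, 0.581]
wrist_force: [0.2, 3.6, 9.3]
finger_gap: 39.3
t 30.2 p [442.13 203.64  94.4 ] jaw deg 35.3 tilt [0.19 0.12] F [0.16 3.63 9.34] M [ 0.619 -0.229  0.038] gap 39.3 q6 -0.261
Ftool [-9.34  2.26 -2.87]
pointer: n 747 mean [ 9.1 -0.7] angle by centre -4.6 by axis 2.3 ends 1.75 16.25 -2.5 1.0
top z med 113.74 sd 0.58 2393
housing z 70.12 12332
```

```bash
python3 -m handwheel '[[[0,0,0],0.04],[[0,0,0],0.03],[[0,0,0],0.03],[[0,0,0],0],[[0,0,0],0],[[0,0,0],0],[[0,0,0],0],[[0,0,0],0],[[0,0,0],0],[[0,0,0],0]]' && python3 -c "
from h import *
rep()"
```

```text
clock: 31.5
eef_pos: [442.2, 203.7, 94.5]
eef_rot: [1.657, 1.567, 0.602]
wrist_force: [0.6, 3.8, 10.7]
finger_gap: 39.2
t 31.5 p [442.23 203.68  94.45] jaw deg 29.55 tilt [0.2  0.14] F [ 0.61  3.78 10.74] M [ 0.778 -0.373 -0.232] gap 39.2 q6 -0.16
Ftool [-10.73   2.44  -3.  ]
pointer: n 745 mean [ 9.  -1.7] angle by centre -10.9 by axis -4.0 ends 1.75 16.25 -3.75 0.25
top z med 113.74 sd 0.58 2405
housing z 70.12 12342
```

```bash
python3 -m handwheel '[[[0,0,0],0.03],[[0,0,0],0.025],[[0,0,0],0],[[0,0,0],0],[[0,0,0],0],[[0,0,0],0],[[0,0,0],0],[[0,0,0],0],[[0,0,0],0],[[0,0,0],0]]' && python3 -c "
from h import *
rep()"
```

```text
clock: 32.8
eef_pos: [442.2, 203.7, 94.2]
eef_rot: [1.729, 1.566, 0.619]
wrist_force: [2.9, 3.9, 6.8]
finger_gap: 38.8
t 32.8 p [442.25 203.72  94.23] jaw deg 26.39 tilt [0.2  0.14] F [2.87 3.94 6.82] M [ 0.981 -0.729 -0.282] gap 38.8 q6 -0.105
Ftool [-6.8   4.35 -2.26]
pointer: n 746 mean [ 8.9 -2.2] angle by centre -13.6 by axis -6.9 ends 1.5 16.25 -4.5 0.0
top z med 113.43 sd 0.58 2389
housing z 70.1 12391
```

```bash
python3 -m handwheel '[[[0,0,0],0.025],[[0,0,0],0],[[-0.4,0,0],0],[[-0.4,0,0],0],[[-0.4,0,0],0],[[-0.4,0,0],0],[[-0.4,0,0],0],[[-0.4,0,0],0],[[0,0,0],0],[[0,0,0],0]]' - 6 && python3 -c "
from h import *
rep(115)"
```

```text
clock: 34.1
eef_pos: [441.9, 203.4, 95.7]
eef_rot: [1.751, 1.568, 0.616]
wrist_force: [6.7, 4.3, -4.1]
finger_gap: 40.0
t 34.1 p [441.89 203.41  95.7 ] jaw deg 24.98 tilt [0.13 0.09] F [ 6.69  4.34 -4.11] M [ 0.953 -1.241 -0.004] gap 40.0 q6 -0.081
Ftool [ 4.14  7.89 -1.1 ]
pointer: n 733 mean [ 8.9 -2.9] angle by centre -18.0 by axis -8.3 ends 1.75 16.25 -5.25 -0.5
top z med 116.2 sd 0.56 2427
housing z 70.12 12049
```

```bash
python3 -m handwheel '[[[0,0,0],0],[[0,0,0],0],[[0,0,0],0],[[0,0,0],0],[[0,0,0],0],[[0,0,0],0],[[0,0,0],0],[[-8,0,0],0],[[-16,0,0],0],[[-20,0,0],0]]' 0 && python3 -c "
from h import *
c=rep(116.1); save(c,'w4.png',(160,120,480,360),2)"
```

```text
clock: 35.4
eef_pos: [441.1, 202.7, 141.2]
eef_rot: [1.518, 1.57, 0.383]
wrist_force: [0.0, -0.0, -0.2]
finger_gap: 93.9
t 35.4 p [441.12 202.74 141.18] jaw deg 24.98 tilt [0.02 0.01] F [ 0.04 -0.03 -0.25] M [-0.041  0.05  -0.006] gap 93.9 q6 -0.081
Ftool [0.25 0.03 0.04]
pointer: n 771 mean [ 9.  -2.7] angle by centre -16.8 by axis -8.0 ends 1.75 16.25 -5.25 -0.25
top z med 116.2 sd 0.62 1595
housing z 70.07 8076
```

View pics/w4.png

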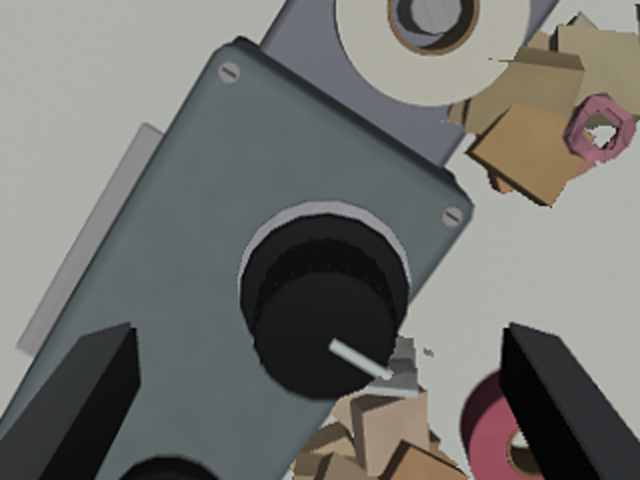

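```bash
sed -i 's/16.5\*\*2/14**2/' h.py; python3 -c "
from h import *
c=cam('wrist'); pointer(c,[442.4,202.4],116.2,'p2.png'); pointer(c,[441.5,201.9],116.2)
c=cam('scene'); pointer(c,[442.4,202.4],116.2)
c=cam('wrist')
for t in ['dial_grip','feed_top']:
    for r in manip.cut_out(t,'wrist')[:1]:
        v,u=np.nonzero(r['region']&(c['z_map']>0)); P=pts(c,np.c_[u,v])
        top=P[P[:,2]>np.percentile(P[:,2],90)-3]; print(t,r['confidence'],cv2.minEnclosingCircle(top[:,:2].astype(np.float32)),top.mean(0))
"
```

```text
pointer: n 586 mean [ 7.7 -1.8] angle by centre -13.4 by axis -8.0 ends 1.75 13.75 -4.0 0.25
pointer: n 549 mean [ 8.2 -1.3] angle by centre -8.9 by axis -8.0 ends 2.5 13.75 -3.5 0.75
pointer: n 889 mean [ 8.5 -0.8] angle by centre -5.5 by axis -2.9 ends 2.5 13.75 -3.5 1.75
dial_grip 0.93 ((442.87774658203125, 201.49716186523438), 21.01337432861328) [441.55470823 202.88234716 116.1010365 ]
feed_top 0.71 ((427.40216064453125, 102.05757904052734), 13.478612899780273) [425.80524883 105.66492024  91.60481047]
```

View pics/p2.png

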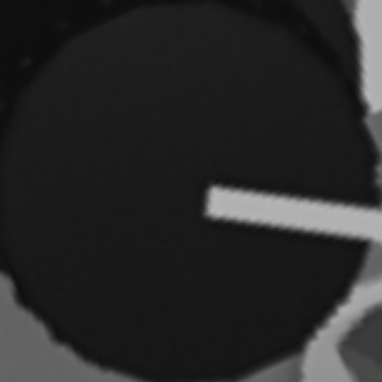

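```bash
python3 -m handwheel '[[[0,-6.9,10.8],0],[[0,-6.9,10.8],0],[[0,-6.9,10.8],0],[[0,-6.9,10.8],0],[[0,-6.9,10.8],0],[[0,-6.9,10.8],0],[[0,-7,11],0],[[0,-7,10.9],0],[[0,0,0],0],[[0,0,0],0]]' 255 10 && python3 -m handwheel '[[[6,0,0],0],[[6,0,0],0],[[6,0,0],0],[[6,0,0],0],[[5,0,0],0],[[4,0,0],0],[[3,0,0],0],[[1,0,0],0],[[0,0,0],0],[[0,0,0],0]]' && python3 -c "
from h import *
st(); c=cam('wrist'); save(c,'w5.png',(160,180,480,420),2)"
```

```text
clock: 36.95
eef_pos: [427.6, 100.8, 139.8]
eef_rot: [1.67, 1.571, 0.535]
wrist_force: [-0.4, -0.6, -1.6]
finger_gap: 0.6
clock: 38.2
eef_pos: [427.5, 100.7, 102.9]
eef_rot: [1.007, 1.571, -0.128]
wrist_force: [-0.9, -0.5, 2.5]
finger_gap: 0.6
t 38.2 p [427.48 100.73 102.87] jaw deg 24.98 tilt [ 0. -0.] F [-0.87 -0.51  2.52] M [-0.063  0.284  0.041] gap 0.6 q6 -0.288
```

View pics/w5.png

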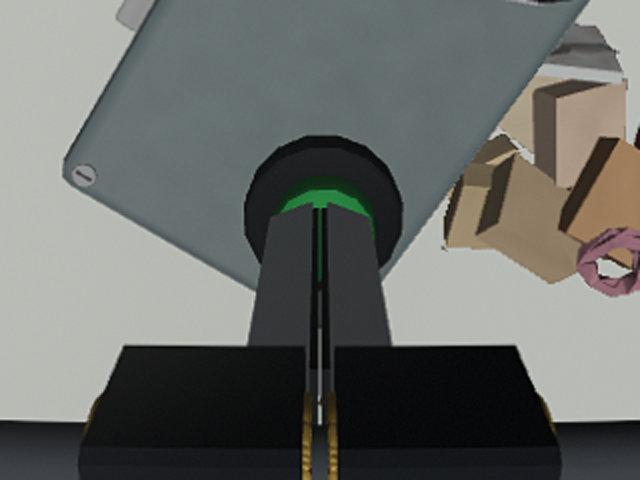

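```bash
python3 -m handwheel '[[[1,0,0],0],[[1,0,0],0],[[1,0,0],0],[[1,0,0],0],[[1,0,0],0],[[0.8,0,0],0],[[0.3,0,0],0],[[0,0,0],0],[[0,0,0],0],[[0,0,0],0]]' && python3 -c "
from h import *
st()"
```

```text
clock: 39.5
eef_pos: [427.6, 100.7, 97.1]
eef_rot: [1.183, 1.57, 0.049]
wrist_force: [-4.4, -0.8, 11.5]
finger_gap: 0.4
t 39.5 p [427.57 100.74  97.11] jaw deg 24.99 tilt [0.02 0.  ] F [-4.38 -0.81 11.54] M [-0.204  0.898  0.027] gap 0.4 q6 -0.288
```

```bash
python3 -m handwheel '[[[0.3,0,0],0],[[0.2,0,0],0],[[0,0,0],0],[[0,0,0],0],[[0,0,0],0],[[0,0,0],0],[[0,0,0],0],[[0,0,0],0],[[0,0,0],0],[[0,0,0],0]]' && python3 -m handwheel '[[[-2,0,0],0],[[-4,0,0],0],[[-8,0,0],0],[[-12,0,0],0],[[-16,0,0],0],[[-16,0,0],0],[[-16,0,0],0],[[-16,0,0],0],[[-8,0,0],0],[[0,0,0],0]]' && python3 -c "
from h import *
st(); c=cam('wrist'); save(c,'w6.png'); pointer(c,[441.5,201.9],116.2);topz(c)
for r in manip.cut_out('feed_top','wrist')[:1]:
    v,u=np.nonzero(r['region']&(c['z_map']>0)); P=pts(c,np.c_[u,v]); print('feed',r['confidence'],np.percentile(P[:,2],[50,90]))"
```

```text
clock: 40.75
eef_pos: [427.6, 100.7, 97.0]
eef_rot: [1.196, 1.57, 0.061]
wrist_force: [-7.5, -1.5, 17.0]
finger_gap: 0.6
clock: 42.0
eef_pos: [427.6, 100.8, 194.5]
eef_rot: [1.303, 1.57, 0.168]
wrist_force: [-0.5, -0.1, -0.1]
finger_gap: 0.4
t 42.0 p [427.57 100.75 194.54] jaw deg 24.98 tilt [0.05 0.01] F [-0.49 -0.06 -0.08] M [-0.055  0.014  0.014] gap 0.4 q6 -0.288
pointer: n 566 mean [ 8.2 -1.1] angle by centre -7.7 by axis -8.1 ends 2.5 13.75 -3.25 1.0
top z med nan sd nan 0
housing z nan 0
feed 0.66 [91.85281181 92.86143175]
  return _methods._mean(a, axis=axis, dtype=dtype,
  ret = ret.dtype.type(ret / rcount)
  ret = _var(a, axis=axis, dtype=dtype, out=out, ddof=ddof,
  arrmean = um.true_divide(arrmean, div, out=arrmean,
  ret = ret.dtype.type(ret / rcount)
```

View pics/w6.png

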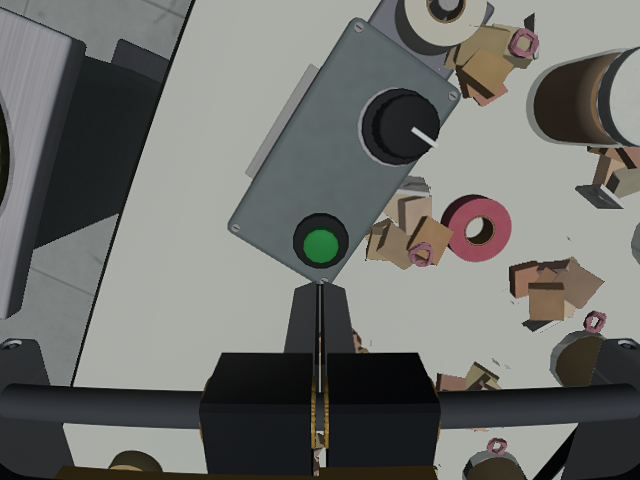

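The picture shows the pointer (415,130)-(435,147) running square across the housing to its back. The button at (321,245) is up and nothing is touching it, so I'm handing in.

```bash
python3 -c "
from cell import manip
print(manip.sign_off())"
```

```text
the job is handed in; nothing more can be done
None
```

I set the dispenser to four labels, pressed the feed button once and handed the job in at about 42 s; sign-off gives no verdict.

**What I did**
- I gripped the dial, pressed it until it came free and turned it anticlockwise to its stop. There the turning moment rose to 0.85 N m.
- I then turned it clockwise through four clicks. I felt clicks 1, 2 and 3 as reversals in the moment. Click 4 I took from the pull towards it (0.23–0.28 N m) and the pointer angle.
- I let the dial rise, released it, and only then pressed the button. It stopped hard at about 6 mm, with 11.5 to 17 N at the wrist, and I released it.

**Last checks**
- **Pointer:** the wrist camera puts it at -8.1° in the world, against about -8.3° for the dispenser's back direction. That is within about 1° of the fourth click.
- **Dial height:** its top read 116.2 mm after release, which is fully up. I tried to measure it again after the button press, but that gave no reading.
- **Button:** its top read about 92 mm, which is up. The wrist force was near zero, so nothing was being touched.
- **Other things:** the jar and ribbon in the last picture look undisturbed. I did not measure any of the loose things again afterwards.

**Disagreements**
- **Pressing force:** it briefly read 14.7 to 15.9 N during the turn, around the 15 N limit. The depth camera showed the dial only about 2.9 mm down when I looked (once during those readings, once just after backing off). I take the extra force to be friction, but I did not measure depth at every high reading.
- **Scene camera:** it read the pointer at -2.9°, about 5° off the wrist camera. It views the dial from much further away, and its reading is still within tolerance.

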